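Slide the filled tray under the inspection light and bolt it in

ROBOT

A 6-joint arm with a two-finger parallel gripper is mounted at the origin on the work surface. World frame = base frame: x ahead of the robot, y to its left, z up, the work surface at z = 0. Lengths are in m, angles in rad, forces in N, time in s.
With the tool pointing down it reaches from about 0.275 to 0.725 m from the base axis. Payload 5.6 kg.
Tool frame: the origin (TCP) lies at the very end of the fingers, on their centre line; the grasp point (between the pads) lies 19 mm behind it (ctrl.hold_point_z is the distance from the TCP to the grasp point, in m); z points along the fingers, y is the direction in which the jaws open and shut (so a half turn about z gives the same grasp; the last joint's range is limited). The gripper opens to 85 mm and grips with 20 to 120 N. Pads are 22 mm wide; open, the fingers measure 114 mm over their backs; the gripper's body (76 mm by 85 mm) begins 54 mm behind the grasp point. The pads swing forward as they close: fully open they stand 13 mm farther back than shut.
Start: joints at [-0.938, 0.255, 0.108, 0, -1.424, -0.285], TCP at [0.187, -0.517, 0.208] pointing down, gripper open.
Joint ranges: [-2.95, 2.95], [-1.21, 1.97], [-1.09, 1.5], [-2.87, 1.71], [-2.94, -0.07], [-3.05, 3.05]. Speed limits (rad/s): [2.57, 2.57, 3.14, 3.14, 3.14, 3.14].

INTERFACE

Orientations are given as [roll, pitch, yaw] about the fixed x, y, z axes, in that order (R = Rz(yaw) Ry(pitch) Rx(roll)).
In Python, from cell import ctrl, cams, order gives the robot as it stands. The module is installed in compiled form; this text tells all that it offers.
- The arm moves only by the shell command python3 -m inch 'ROWS' [FORCE]. ROWS is text: rows parted by semicolons, each of 7 numbers parted by spaces: the turn, a rotation vector about the tool's x, y, z in degrees, then the shift along the tool's x, y, z in mm, then the closure in counts, from 0 (fully open) to 255 (shut). A call has 1 to 12 rows; each row is the pose to reach, as a shift and turn from the pose commanded when the call began, along the tool's axes at that moment; what a row does not reach only later rows make up. A row lasts 1/10 s, in which the tool goes at most 50 mm and 8.59 degrees, less where a joint would pass 70% of its speed; a pose out of reach is approached as far as the arm can. A call with a gripper value outside its range is refused whole. The fingers move at their own pace and stop on an object; FORCE is the grip in N (left out, the last holds). Time passes only in rows, so rows that repeat a pose let the fingers close. It gives the time, the measured TCP pose, the force and the opening at its end, in the units of the state.
- ctrl.get_state(): the state, without advancing time (a new reading comes with each control period).
- cams.get_image(name): name is "side" or "top" or "wrist"; returns a dict with "image" (420x560x3 uint8, red, green, blue), "camera_matrix" (3x3 intrinsics, pixels), "D" ([k1, k2, p1, p2, k3] as OpenCV has them; the pictures are not rectified), "world_from_camera" (4x4, takes a point from camera to world coordinates). Camera axes: x right, y down, z forward; pixel columns grow to the right and rows downward; lengths in m; the calibration is good to about 2 mm. A picture is of the moment at which its call begins. There is no depth.
- order.close_job(): hands the job in, once; it reports no verdict.
Trained networks look in a picture, given as the dict that the camera call returned (one of the last four; its "shot" number tells which), for a name from the list of things; names that differ only in an ending like _2 or _b are one class to them, and where a whole thing is asked for, a point or a joint stands for the part that bears it (a point fixed in the world has none). Each returns a list of dicts, best first, with "score" (0 to 1); they miss things now and then, are a little off and sometimes report something else, mostly with a low value. They report only what shows in the picture. A call takes as long as a camera call. They do not tell look-alikes from the thing itself.
- cams.look_for(picture, label): "rect" ([left, top, right, bottom] in pixels, round what is visible of it).
- cams.cut_out(picture, label): "pixels" (420x560 bool, what is visible of it) and "rect" ([left, top, right, bottom] in pixels, round what is visible of it).
The state is a dict: "time_s": time; "joint_positions": joint angles; "joint_vel": joint speeds; "effort": joint torques, N m; "eef_pos": TCP position; "tcp_rot": TCP orientation; "wrist_force": force on the tool from outside, world axes, zero at the start; "moment": the same for the moment, N m; "gripper_width": finger opening in m.
Only numpy, scipy, OpenCV 4.12 (cv2) and the standard library are available. Lean on these libraries where they do the work, as an engineer would, in place of code of your own. Each camera call takes 0.05 s, during which the arm holds its last target.

TASK

Push the filled tray of portion cups along the table, without lifting it, until all of it lies on the dark plate under the inspection light bar. Then slide the stop bolt fully home behind it by its upright post, so that the tray cannot slip back out. Leave the empty tray, the jar and the scraper where they are.

Things in the scene. Friction and masses are not known exactly. Their poses are not given: they have to be found in the camera images.
- tray: Filled tray: blue slotted crate 170 mm (own x) by 125 mm (own y) by 50 mm high, about 0.5 kg, loose on the table and full of fixed cups up to about the rim, so there is no wall to grip. It is too wide to grasp, behaves as a solid block and slides flat when pushed low on its 170 mm side. Origin: centre of the underside, z up.
- tray_corner_a (a point): outer bottom corner of tray, at tray-frame (+85, +62.5, 0) mm
- tray_corner_b (a point): outer bottom corner of tray, at tray-frame (-85, +62.5, 0) mm
- tray_corner_c (a point): outer bottom corner of tray, at tray-frame (-85, -62.5, 0) mm
- tray_corner_d (a point): outer bottom corner of tray, at tray-frame (+85, -62.5, 0) mm
- station: Inspection station, fixed to the table. Origin: centre of the dark steel plate let flush into the table, 200 mm (station x) by 155 mm (station y); z up. The tray starts 250 to 330 mm away on the station's -y side, up to 30 mm off to a side and turned up to 17 degrees. It goes on the plate with its 170 mm side along station x, either way round, pushed to station +y. Nothing stops it beyond.
- bar_edge (a point): Mid-point of the lower -y edge of the white light bar, at station (0, -100, 149) mm. The bar overhangs station x -125 to 255, y -100 to -30, from 149 to 206 mm above the table. Its column, as deep as the bar, stands at station x 255 to 305. An upright tool following the tray would hit this edge: lean the gripper back to station -y by 30 to 45 degrees, fingers reaching forward under the bar.
- stop (a joint): Travel of the stop bolt in m: 0 = drawn fully open, 0.10 = fully home (end stop). It slides along station -x, needs about 2 N plus a little drag, has no spring and stays where it is left. It starts between 0 and 0.012, its -x end then at station x 113 to 125, beside the tray's way in: bring the tray in line with the plate before it gets there, so as not to catch it.
- stop_post (a point): Point on the axis of the bolt's upright post, 60 mm above the table. Steel rod 16 mm across from 26 to 86 mm above the table, black ball 25 mm across on top (up to 105 mm). At joint 0 it stands at station (135, -105) mm, at 0.10 at (35, -105).
- stop_bar (a point): Middle of the bolt's bar, 18 mm above the table: 140 mm long (station x), 14 mm wide, from 8 to 28 mm above the table; the post stands on it 10 mm from its station -x end. It runs in a low fixed guide 24 mm high and 30 mm wide, at station x 142 to 252. Home, the bar lies across the tray's way out, 20 mm short of the plate's edge.
- empty_tray: Bystander: empty blue crate 125 by 95 by 42 mm, loose, on the table beyond the station's +y side. Origin at the centre of its underside.
- jar: Bystander: steel jar with white lid, 76 mm across, 110 mm high, loose, at the left and near the robot. Origin at the centre of its underside.
- scraper: Bystander: flat scraper with white handle, 200 mm long along its own x, loose, lying flat at the right, behind the tray (at most 30 mm high). Origin on its underside, midway.
Not all that is in view belongs to the job. What is shaped like the tray but purple is not meant.

How it is judged:
By the outcome, as a careful person would: the job done as asked, in the order asked, and still so for the second after the job is handed in, with the robot touching nothing.
It also fails if it takes over 61 s, if anything falls off the work surface, if the arm or the gripper's body presses on something with over 40 N, if the wrist force passes 120 N, or if a joint passes its speed limit or range.

## Working session

There is one attempt and no reset: what is moved stays moved. The work goes in short steps, Python scripts to look and compute and a shell command to move; the robot and the scene stay as the last step left them, time stands still between calls to the robot, and variables do not carry over. Pictures are saved under pics/ and viewed, and the job is handed in when it is done.

```bash
mkdir -p pics
python3 - <<'E'
from cell import ctrl,cams
import cv2
s=ctrl.get_state();print({k:s[k] for k in('time_s','eef_pos','tcp_rot','gripper_width','wrist_force')})
for n in('side','top'):
    p=cams.get_image(n);cv2.imwrite(f'pics/{n}0.png',p['image'][:,:,::-1]);print(n,p['camera_matrix'],p['D'],p['world_from_camera'])
    for l in('tray','station','stop','scraper','jar','empty_tray'):
        print(l,[(r['rect'],round(r['score'],2)) for r in cams.look_for(p,l)])
E
```

```text
{'time_s': 0.0, 'eef_pos': array([ 0.1873119 , -0.51654879,  0.20730238]), 'tcp_rot': array([ 3.13971324e+00, -6.29531853e-05, -2.79388302e+00]), 'gripper_width': 0.08520643301261538, 'wrist_force': array([-0.86845909, -0.24695604, -0.47566837])}
side [[494.12119626   0.         272.0047659 ]
 [  0.         494.12119626 208.03021003]
 [  0.           0.           1.        ]] [-0.1545613  0.         0.         0.         0.       ] [[ 0.85153856 -0.34903065  0.39122843 -0.04451179]
 [-0.52386533 -0.53632598  0.66175491 -1.1062994 ]
 [-0.02114677 -0.76846083 -0.63954731  1.16411958]
 [ 0.          0.          0.          1.        ]]
tray [([252.6, 234.2, 314.6, 285.3], 0.83), ([330.2, 216.6, 388.9, 269.5], 0.66)]
station [([247.5, 147.9, 322.1, 228.1], 0.63)]
stop []
scraper [([299.6, 309.1, 357.3, 351.9], 0.89)]
jar [([162.5, 179.7, 183.8, 200.8], 0.79)]
empty_tray []
top [[511.03123794   0.         277.65682709]
 [  0.         511.03123794 208.68384248]
 [  0.           0.           1.        ]] [-0.16445758  0.          0.          0.          0.        ] [[ 0.05374746 -0.9746441   0.21720978  0.26309117]
 [-0.99855276 -0.05287336  0.00983827 -0.02173197]
 [ 0.0018958  -0.21742421 -0.97607537  1.51085359]
 [ 0.          0.          0.          1.        ]]
tray [([333.6, 116.4, 380.1, 173.5], 0.97), ([308.1, 194.3, 357.3, 259.2], 0.8)]
station [([209.9, 114.9, 275.1, 272.3], 0.87)]
stop [([265.1, 153.0, 273.7, 195.8], 0.75), ([307.4, 194.3, 356.5, 258.0], 0.35)]
scraper [([410.3, 216.1, 435.0, 277.0], 0.89)]
jar [([122.2, 254.1, 153.9, 278.5], 0.85), ([308.0, 193.2, 356.9, 255.7], 0.68)]
empty_tray [([107.0, 187.4, 159.5, 242.5], 0.78)]
```

Run:
```python
import cv2
a=cv2.imread('pics/top0.png')[80:300,90:450];cv2.imwrite('pics/top0z.png',cv2.resize(a,(792,484),interpolation=cv2.INTER_CUBIC))
a=cv2.imread('pics/side0.png')[130:360,140:440];cv2.imwrite('pics/side0z.png',cv2.resize(a,(780,598),interpolation=cv2.INTER_CUBIC))
```

```text
(no output)
```

View pics/top0z.png

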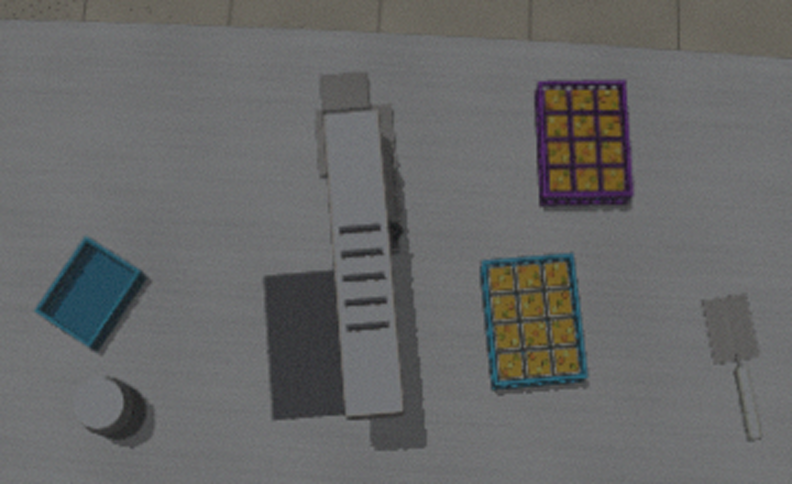

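View pics/side0z.png

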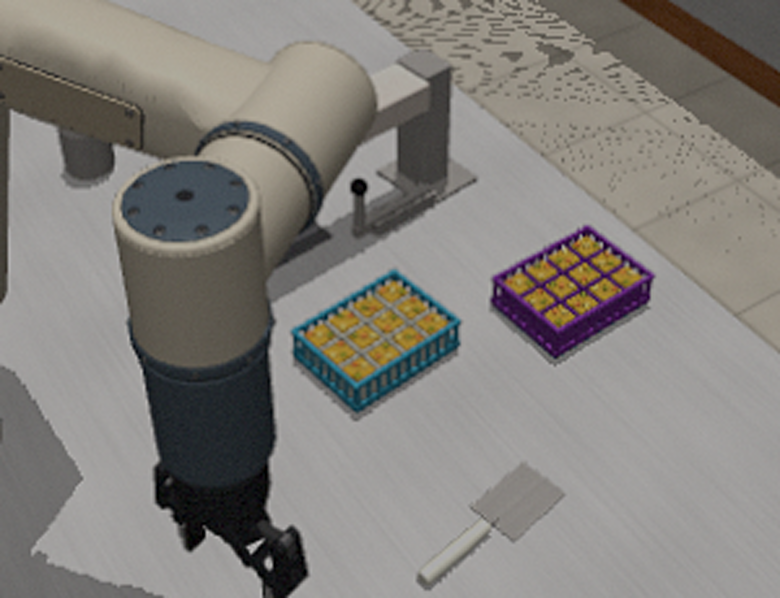

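```bash
cat > h.py <<'E'
import numpy as np,cv2
from scipy.optimize import least_squares,minimize
from cell import ctrl,cams
def proj(p,P):
    T=np.linalg.inv(p['world_from_camera']);r,_=cv2.Rodrigues(T[:3,:3])
    return cv2.projectPoints(np.asarray(P,float).reshape(-1,1,3),r,T[:3,3],p['camera_matrix'],np.array(p['D'],float))[0].reshape(-1,2)
def ray(p,uv,z):
    u=cv2.undistortPoints(np.array(uv,float).reshape(-1,1,2),p['camera_matrix'],np.array(p['D'],float)).reshape(-1,2)
    W=p['world_from_camera'];d=np.c_[u,np.ones(len(u))]@W[:3,:3].T;o=W[:3,3]
    return o+d*((z-o[2])/d[:,2])[:,None]
def box(x0,x1,y0,y1,z0,z1): return np.array([[x,y,z] for x in(x0,x1) for y in(y0,y1) for z in(z0,z1)],float)
def place(P,q):
    c,s=np.cos(q[2]),np.sin(q[2]);return P@np.array([[c,s,0],[-s,c,0],[0,0,1]])+[q[0],q[1],0]
def blue(p,rect=None):
    h=cv2.cvtColor(p['image'],cv2.COLOR_RGB2HSV);m=((h[...,0]>92-10)&(h[...,0]<112)&(h[...,1]>110)).astype(np.uint8)
    return m
def trayfit(views,q0,B=box(-.085,.085,-.0625,.0625,0,.05)):
    # views: list of (pic, mask) ; maximise hull IoU
    def cost(q):
        t=0
        for p,m in views:
            h=cv2.convexHull(proj(p,place(B,q)).astype(np.float32))
            im=np.zeros((m.shape[0],m.shape[1]),np.uint8)
            S=4
            r=cv2.boundingRect(cv2.convexHull(np.argwhere(m)[:,::-1].astype(np.int32)));x0,y0=r[0]-15,r[1]-15;w,hh=r[2]+30,r[3]+30
            big=cv2.resize(m[y0:y0+hh,x0:x0+w].astype(np.uint8),None,fx=S,fy=S,interpolation=cv2.INTER_NEAREST)
            im=np.zeros_like(big);cv2.fillConvexPoly(im,np.round(((h.reshape(-1,2)+.5-[x0,y0])*S)*16).astype(np.int32),1,shift=4)
            t+=1-(im&big).sum()/max(1,(im|big).sum())
        return t
    r=minimize(cost,q0,method='Nelder-Mead',options=dict(initial_simplex=np.array(q0)+np.array([[0,0,0],[.02,0,0],[0,.02,0],[0,0,.1]]),xatol=1e-4,fatol=1e-4))
    return r.x,r.fun
def hullmask(m):
    z=np.zeros(m.shape,np.uint8);cv2.fillConvexPoly(z,cv2.convexHull(np.argwhere(m)[:,::-1].astype(np.int32)),1);return z
def shot(n,name):
    p=cams.get_image(n);cv2.imwrite(f'pics/{name}.png',p['image'][:,:,::-1]);return p
E
python3 - <<'E'
from h import *
V=[]
for n in('top','side'):
    p=shot(n,n+'1')
    best=None
    for c in cams.cut_out(p,'tray'):
        m=c['pixels'];hs=cv2.cvtColor(p['image'],cv2.COLOR_RGB2HSV)
        col=m&(hs[...,1]>110)&(hs[...,0]>60);print(n,c['rect'],c['score'],m.sum(),np.median(hs[...,0][col]))
        if np.median(hs[...,0][col])<115: best=m
    if best is not None: V.append((p,hullmask(best)))
for v in (V,V[:1],V[1:]):
    q,f=trayfit(v,[.3,-.2,0.0]) if 0 else trayfit(v,[*ray(V[0][0],[[332,226]],.04)[0][:2],1.5])
    print(q,np.degrees(q[2]),f)
top=V[0][0]
z=lambda a:np.array(a)/2.2+[90,80]
print('bar top',ray(top,z([(402,411),(345,416),(326,112),(377,110)]),.206))
print('plate',ray(top,z([(264,276),(272,419),(345,415)]),0))
zs=lambda a:np.array(a)/2.6+[140,130]
print('ball side',ray(V[1][0],zs([(360,187)]),.0925),'ball top',ray(top,z([(399,234)]),.0925))
M=box(-.125,.255,-.1,-.03,.206,.206)[[0,2,6,4]];PL=np.array([[.1,.0775,0],[-.1,.0775,0]])
obs=np.r_[z([(402,411),(345,416),(326,112),(377,110),(264,276),(272,419)])]
P=np.r_[M,PL]
r=least_squares(lambda q:(proj(top,place(P,q))-obs).ravel(),[.3,0,0])
print(r.x,np.degrees(r.x[2]));print(r.fun.reshape(-1,2))
E
```

```text
top [332.4, 115.2, 376.0, 174.2] 0.95 2275 140.0
top [308.5, 194.4, 358.7, 256.3] 0.62 2549 98.0
side [250.2, 234.8, 316.0, 286.3] 0.86 2035 97.0
side [329.9, 213.8, 389.9, 266.2] 0.68 1988 141.0
side [299.2, 309.6, 356.4, 351.3] 0.6 819 nan
[ 0.54978645 -0.1693729   1.29768213] 74.35170908527509 0.6538804654327093
[ 0.55088536 -0.17000453  1.25658893] 71.99724223008438 0.31610440729181166
[ 0.54967329 -0.16790925  2.16116307] 123.82552270350764 0.25791809562235224
bar top [[ 0.40073188 -0.00417942  0.206     ]
 [ 0.3912514   0.06162093  0.206     ]
 [ 0.76414194  0.11032541  0.206     ]
 [ 0.77003226  0.04746262  0.206     ]]
plate [[0.59820849 0.19949921 0.        ]
 [0.4017666  0.17285419 0.        ]
 [0.4128307  0.07486708 0.        ]]
ball side [[0.64687062 0.01838541 0.0925    ]] ball top [[0.64333153 0.01414426 0.0925    ]]
[0.50927583 0.10956676 0.13301397] 7.621139104732361
[[ 0.71572596  0.85481371]
 [-0.68482622  0.70154548]
 [-1.16534993 -0.69587514]
 [ 1.29053261 -1.74340388]
 [-0.0498761   0.02763897]
 [-0.13712634  0.62844744]]
  return _methods._mean(a, axis=axis, dtype=dtype,
  ret = ret.dtype.type(ret / rcount)
```

```bash
cat > st.py <<'E'
from h import *
V=[]
for n in('top','side'):
    p=shot(n,n+'2')
    for c in cams.cut_out(p,'tray'):
        m=c['pixels'];hs=cv2.cvtColor(p['image'],cv2.COLOR_RGB2HSV)
        col=m&(hs[...,1]>110)&(hs[...,0]>60)
        if col.sum()>50 and np.median(hs[...,0][col])<115:
            # colour mask: saturated pixels (blue+yellow), hull of blob in rect
            l,t,r,b=[int(v) for v in c['rect']];mm=np.zeros_like(m);mm[t-4:b+5,l-4:r+5]=(hs[...,1]>90)[t-4:b+5,l-4:r+5]
            k,L,S,_=cv2.connectedComponentsWithStats(mm.astype(np.uint8));i=1+np.argmax(S[1:,4])
            V.append((p,hullmask(L==i)));break
for v in (V,V[:1],V[1:]):
    q,f=trayfit(v,[.55,-.17,.07]);print(q,np.degrees(q[2]),f)
top=V[0][0];g=cv2.GaussianBlur(cv2.cvtColor(top['image'],cv2.COLOR_RGB2GRAY),(3,3),0)
cv2.imwrite('pics/plate.png',cv2.resize(g[190:285,200:290],None,fx=6,fy=6,interpolation=cv2.INTER_CUBIC))
# plate corner sampling
print(g[240,200:260]);print(g[195:215,225]);print(g[260:280,225]);
p=V[1][0];cv2.imwrite('pics/sp.png',cv2.resize(p['image'][150:290,200:360,::-1],None,fx=5,fy=4.2,interpolation=cv2.INTER_CUBIC))
E
python3 st.py
```

```text
[ 0.55122521 -0.16931268  0.13553157] 7.7653868066943 0.06664997532611416
[ 0.55119045 -0.16921582  0.13520417] 7.746628063403573 0.0238612738612739
[ 0.5499173  -0.16846404  0.1549098 ] 8.875677672294874 0.04251955165306753
[112 111 111 112 112 112 112 112 112 113 107  89  69  58  56  56  57  58
  58  57  57  57  56  57  58  58  56  54  57  57  57  57  56  56  56  56
  56  55  55  56  56  57  57  56  69  95 111 114 114 114 114 114 115 114
 114 114 114 114 113 113]
[113 114 113 112 111 111 111 112 102  78  60  56  56  56  56  56  55  55
  56  57]
[ 57  56  56  57  58  58  58  57  57  70  93 109 113 111 111 111 111 111
 111 112]
```

View pics/plate.png

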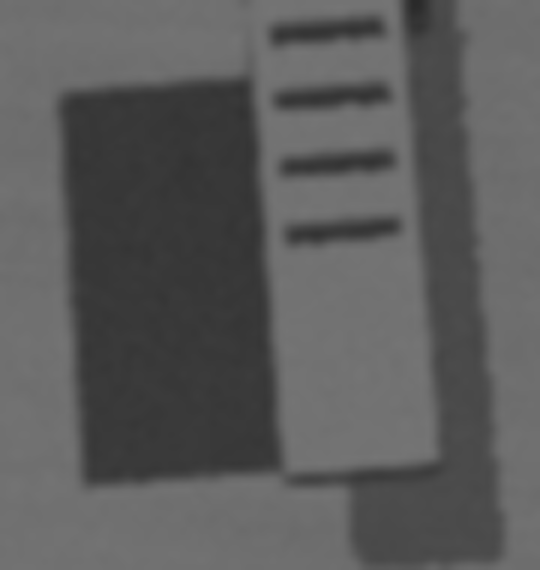

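View pics/sp.png

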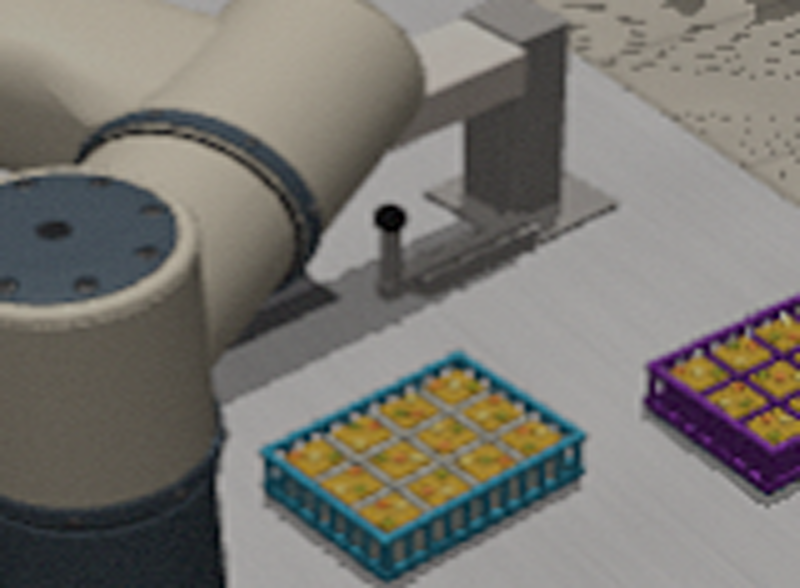

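```bash
cat > st2.py <<'E'
from h import *
top=shot('top','t3')
g=cv2.GaussianBlur(cv2.cvtColor(top['image'],cv2.COLOR_RGB2GRAY),(3,3),0).astype(float)
L=[];U=[];B=[]
def cr(a):  # first crossing of 85
    i=np.argmax((a[:-1]-85)*(a[1:]-85)<0);return i+(a[i]-85)/(a[i]-a[i+1])
for r in range(212,264,2): L.append((205+cr(g[r,205:225]),r))
for c in range(216,238,2): U.append((c,195+cr(g[195:215,c])));B.append((c,260+cr(g[260:280,c])))
L,U,B=[ray(top,x,0)[:,:2] for x in(L,U,B)]
def res(q):
    f=lambda X:np.c_[(X-q[:2])@[np.cos(q[2]),np.sin(q[2])],(X-q[:2])@[-np.sin(q[2]),np.cos(q[2])]]
    return np.r_[f(L)[:,1]-.0775,f(U)[:,0]-.1,f(B)[:,0]+.1]*1000
r=least_squares(res,[.509,.11,.133],loss='soft_l1');q=r.x
print(q,np.degrees(q[2]),np.std(res(q)),np.abs(res(q)).max())
print('len mm',(U-L.mean(0)).mean(0),)
def st(w): w=np.array(w);c,s=np.cos(q[2]),np.sin(q[2]);return ((w-q[:2])@np.array([[c,-s],[s,c]]))*1000
print('ball st',st([.6469,.0184]),st([.6433,.0141]),'tray',st([.5512,-.1693]))
E
python3 st2.py
```

```text
st2.py:6: RuntimeWarning: divide by zero encountered in scalar divide
  i=np.argmax((a[:-1]-85)*(a[1:]-85)<0);return i+(a[i]-85)/(a[i]-a[i+1])
Traceback (most recent call last):
  File "st2.py", line 13, in <module>
    r=least_squares(res,[.509,.11,.133],loss='soft_l1');q=r.x
ValueError: Residuals are not finite in the initial point.
```

```bash
sed -i 's/-85/-84.3/g;s/range(216,238/range(218,238/' st2.py; python3 st2.py
```

```text
[0.5113948  0.11077217 0.14436457] 8.271480655097738 0.3187794195148178 0.7438685422147262
len mm [ 0.10541448 -0.03953476]
ball st [ 120.80660811 -110.90554303] [ 116.62544338 -114.64290327] tray [  -0.9010799 -282.8852473]
```

```bash
cat > go.py <<'E'
import sys
from h import *
from scipy.spatial.transform import Rotation as Ro
q=np.array([0.5114,0.1108,0.1444])
Rs=Ro.from_euler('z',q[2]).as_matrix()
s=ctrl.get_state();p=s['eef_pos'];R=Ro.from_euler('xyz',s['tcp_rot']).as_matrix()
stp=Rs.T@(p-[q[0],q[1],0])*1000
print('t',s['time_s'],'st',stp.round(1),'F_st',(Rs.T@s['wrist_force']).round(1),'w',round(s['gripper_width']*1000,1),'J',s['joint_positions'].round(2))
rel=Rs.T@R;print('tool z st',rel[:,2].round(3),'tool y st',rel[:,1].round(3))
if len(sys.argv)>4:
    x,y,z,a=[float(v) for v in sys.argv[1:5]];yw=float(sys.argv[5]) if len(sys.argv)>5 else 0
    a=np.radians(a)
    zt=np.array([0,np.sin(a),-np.cos(a)]);yt=np.array([-1.,0,0]);T=np.c_[np.cross(yt,zt),yt,zt]
    T=Rs@Ro.from_euler('z',yw,degrees=True).as_matrix()@T;tp=Rs@(np.array([x,y,z])/1000)+[q[0],q[1],0]
    print('world tgt',tp.round(3));print('rotvec deg',np.degrees(Ro.from_matrix(R.T@T).as_rotvec()).round(2),'shift mm',(R.T@(tp-p)*1000).round(1))
E
python3 go.py 0 -400 130 38; python3 go.py -1 -390 8 38 | tail -1
python3 - <<'E'
from h import *
from go import Rs,q
t=shot('top','t4')
print((ray(t,[[354,145],[333,226]],.05)-[q[0],q[1],0])@Rs*1000, (ray(t,[[411,246],[435,277]],.01)-[q[0],q[1],0])@Rs*1000)
E
```

```text
t 1.2 st [-410.9 -574.7  208.2] F_st [ 0.4  0.2 -1.5] w 85.3 J [-0.94  0.26  0.11  0.   -1.42 -0.28]
tool z st [-0. -0. -1.] tool y st [-0.202  0.979 -0.   ]
world tgt [ 0.569 -0.285  0.13 ]
rotvec deg [-25.92 -31.81 -75.27] shift mm [-437.7   88.1   78.2]
rotvec deg [-25.92 -31.81 -75.27] shift mm [-438.8   98.1  200.2]
t 1.2 st [-410.9 -574.7  208.2] F_st [ 0.4  0.2 -1.5] w 85.3 J [-0.94  0.26  0.11  0.   -1.42 -0.28]
tool z st [-0. -0. -1.] tool y st [-0.202  0.979 -0.   ]
[[ 235.2396045  -376.13852408   50.        ]
 [  -6.9715621  -283.54052446   50.        ]] [[ -82.29923432 -516.37556314   10.        ]
 [-182.00394868 -576.51588896   10.        ]]
```

```bash
R="x"; python3 -m inch '-25.9 -31.8 -75.3 -437.7 88.1 78.2 0;-25.9 -31.8 -75.3 -437.7 88.1 78.2 0;-25.9 -31.8 -75.3 -437.7 88.1 78.2 0;-25.9 -31.8 -75.3 -437.7 88.1 78.2 0;-25.9 -31.8 -75.3 -437.7 88.1 78.2 0;-25.9 -31.8 -75.3 -437.7 88.1 78.2 0;-25.9 -31.8 -75.3 -437.7 88.1 78.2 0;-25.9 -31.8 -75.3 -437.7 88.1 78.2 0;-25.9 -31.8 -75.3 -437.7 88.1 78.2 0;-25.9 -31.8 -75.3 -437.7 88.1 78.2 0;-25.9 -31.8 -75.3 -437.7 88.1 78.2 0;-25.9 -31.8 -75.3 -437.7 88.1 78.2 0'; python3 go.py 0 -400 130 38
```

```text
time_s: 2.45
eef_pos: [0.5691, -0.2854, 0.1287]
tcp_rot: [3.139, 0.663, -1.429]
wrist_force: [-0.4, -0.6, 0.8]
gripper_width: 0.0856
t 2.45 st [   0.  -400.4  128.7] F_st [-0.5 -0.5  0.8] w 85.6 J [-0.54  0.83  0.85 -0.55 -2.    0.56]
tool z st [-0.001  0.615 -0.788] tool y st [-1.     0.001  0.002]
world tgt [ 0.569 -0.285  0.13 ]
rotvec deg [ 0.04 -0.02 -0.11] shift mm [-1.1  0.  -0.8]
```

```bash
python3 go.py 0 -385 6 38 | tail -1
```

```text
rotvec deg [ 0.04 -0.02 -0.11] shift mm [ 63.4  -0.2 106.2]
```

```bash
python3 -m inch '0 0 0 20 0 35 0;0 0 0 40 0 70 0;0 0 0 50 0 85 0;0 0 0 58 0 97 0;0 0 0 63.4 0 106.2 0;0 0 0 63.4 0 106.2 0'; python3 go.py 0 -350 6 38
python3 - <<'E'
from h import *
p=shot('wrist','w5');p=shot('side','s5');p=shot('top','t5')
E
```

```text
time_s: 3.05
eef_pos: [0.5664, -0.2698, 0.0072]
tcp_rot: [3.141, 0.663, -1.427]
wrist_force: [0.8, -0.3, 0.3]
gripper_width: 0.0856
t 3.05 st [-3.000e-01 -3.846e+02  7.200e+00] F_st [ 0.8 -0.4  0.3] w 85.6 J [-0.53  0.88  0.64 -0.51 -1.76  0.69]
tool z st [ 0.     0.615 -0.788] tool y st [-1.  0.  0.]
world tgt [ 0.562 -0.236  0.006]
rotvec deg [-0.01 -0.01 -0.02] shift mm [-26.5  -0.3  22.2]
```

View pics/s5.png

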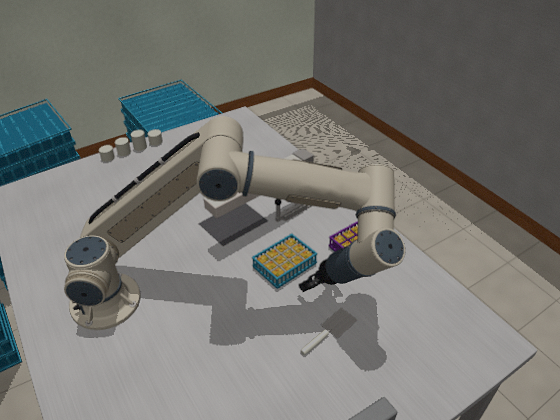

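View pics/w5.png

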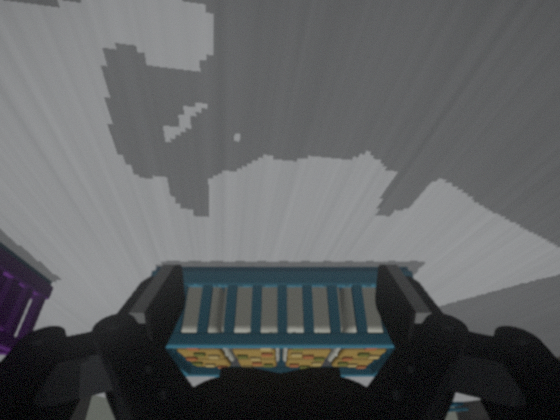

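View pics/t5.png

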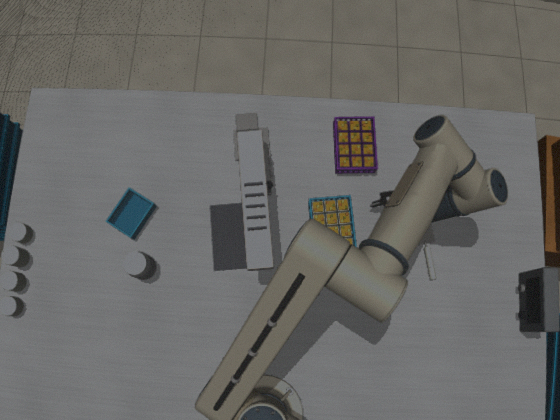

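```bash
python3 -m inch '0 0 0 -8 0 6.2 0;0 0 0 -16 0 12.3 0;0 0 0 -22 0 17.2 0;0 0 0 -27 0 21.1 0;0 0 0 -31 0 24.2 0;0 0 0 -35 0 27.3 0;0 0 0 -39 0 30.5 0;0 0 0 -43 0 33.6 0;0 0 0 -47 0 36.7 0;0 0 0 -51 0 39.9 0;0 0 0 -55 0 43 0;0 0 0 -59 0 46.1 0'; python3 go.py
python3 - <<'E'
from h import *
p=shot('wrist','w6');p=shot('side','s6')
E
```

```text
time_s: 4.4
eef_pos: [0.5559, -0.1955, 0.0072]
tcp_rot: [-3.141, 0.663, -1.426]
wrist_force: [0.2, -2.1, -0.8]
gripper_width: 0.0853
t 4.4 st [  -0.  -309.6    7.2] F_st [-0.1 -2.1 -0.8] w 85.3 J [-0.45  0.78  0.44 -0.54 -1.63  0.67]
tool z st [ 0.     0.615 -0.788] tool y st [-1. -0. -0.]
```

View pics/w6.png

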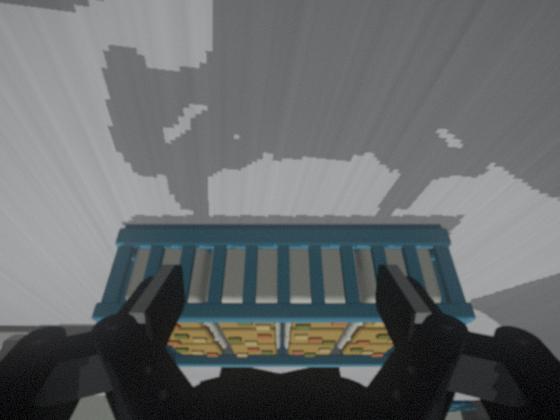

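```bash
python3 -m inch '0 0 0 -5 0 3.9 0;0 0 0 -11 0 8.6 0;0 0 0 -17 0 13.3 0;0 0 0 -23 0 18 0;0 0 0 -29 0 22.7 0;0 0 0 -35 0 27.3 0;0 0 0 -41 0 32 0;0 0 0 -47 0 36.7 0;0 0 0 -53 0 41.4 0;0 0 0 -59 0 46.1 0;0 0 0 -63 0 49.2 0;0 0 0 -65 0 50.8 0'; python3 go.py ; sed -i "s/^q=np/q=np/" go.py
cat > tr.py <<'E'
from h import *
import go,sys
V=[]
for n in sys.argv[5:] or ('top','side'): pass
for n in ('top','side'):
    p=shot(n,n+'_tr')
    # expected tray at finger
    e=go.stp;c=proj(p,[go.Rs@np.array([e[0]/1000,e[1]/1000+.0625,.05])+[go.q[0],go.q[1],0]])[0]
    hs=cv2.cvtColor(p['image'],cv2.COLOR_RGB2HSV);mm=np.zeros((420,560),np.uint8);x,y=c.astype(int)
    mm[y-45:y+45,x-50:x+50]=(hs[...,1]>90)[y-45:y+45,x-50:x+50]&(hs[...,0]<115)[y-45:y+45,x-50:x+50]
    k,L,S,_=cv2.connectedComponentsWithStats(mm);i=1+np.argmax(S[1:,4]);V.append((p,hullmask(L==i)));print(n,S[i])
w0=go.Rs[:2,:2]@np.array([go.stp[0]/1000,go.stp[1]/1000+.0625])+go.q[:2]
for v in (V,V[:1],V[1:]):
    q,f=trayfit(v,[*w0,go.q[2]]);print((go.Rs[:2,:2].T@(q[:2]-go.q[:2])*1000).round(1),np.degrees(q[2]-go.q[2]).round(2),round(f,3))
E
python3 tr.py; cp pics/side_tr.png pics/s7.png;cp pics/top_tr.png pics/t7.png
```

```text
time_s: 5.7
eef_pos: [0.5439, -0.1135, 0.0072]
tcp_rot: [-3.141, 0.663, -1.425]
wrist_force: [0.9, -3.3, 1.2]
gripper_width: 0.0853
t 5.7 st [-1.000e-01 -2.266e+02  7.200e+00] F_st [ 0.4 -3.4  1.2] w 85.3 J [-0.35  0.69  0.27 -0.57 -1.52  0.63]
tool z st [-0.     0.616 -0.788] tool y st [-1.    -0.001 -0.   ]
t 5.7 st [-1.000e-01 -2.266e+02  7.200e+00] F_st [ 0.4 -3.4  1.2] w 85.3 J [-0.35  0.69  0.27 -0.57 -1.52  0.63]
tool z st [-0.     0.616 -0.788] tool y st [-1.    -0.001 -0.   ]
top [274 198  47  50 307]
side [232 218  57  52 943]
[  -0.8 -177.2] -0.07 0.386
[  25.3 -178.7] 0.25 0.2
[  -2.5 -172.6] 4.06 0.167
```

View pics/s7.png

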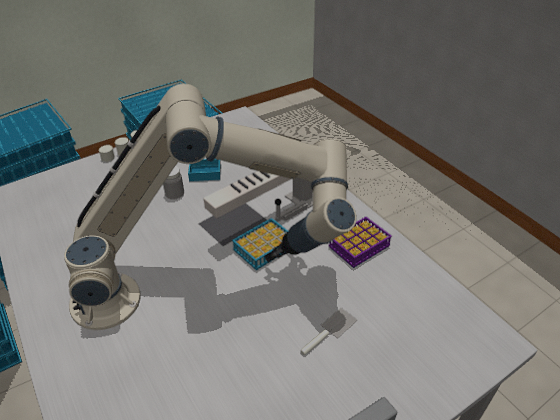

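View pics/t7.png

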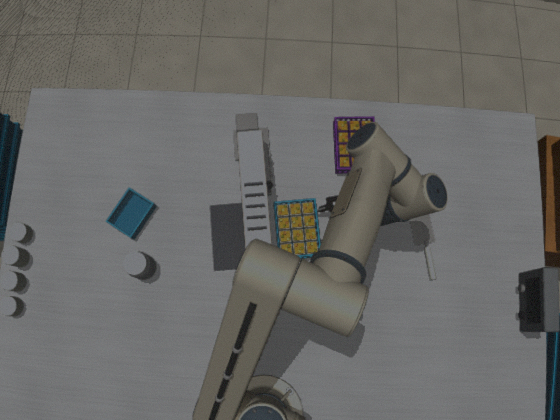

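Run:
```python
from h import *
import go
p=shot('wrist','w7')
t=shot('top','t7b');a=t['image'][185:280,225:345,::-1];cv2.imwrite('pics/t7z.png',cv2.resize(a,None,fx=6,fy=6,interpolation=cv2.INTER_CUBIC))
```

```text
t 5.8 st [-1.000e-01 -2.264e+02  7.300e+00] F_st [ 0.5 -0.4 -0.6] w 85.4 J [-0.35  0.69  0.27 -0.57 -1.52  0.63]
tool z st [-0.     0.616 -0.788] tool y st [-1.    -0.001 -0.   ]
```

View pics/w7.png

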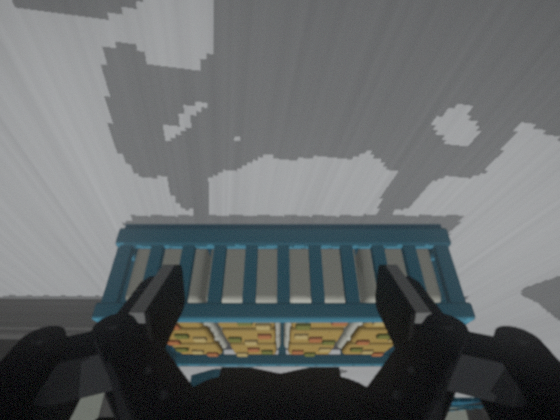

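View pics/t7z.png

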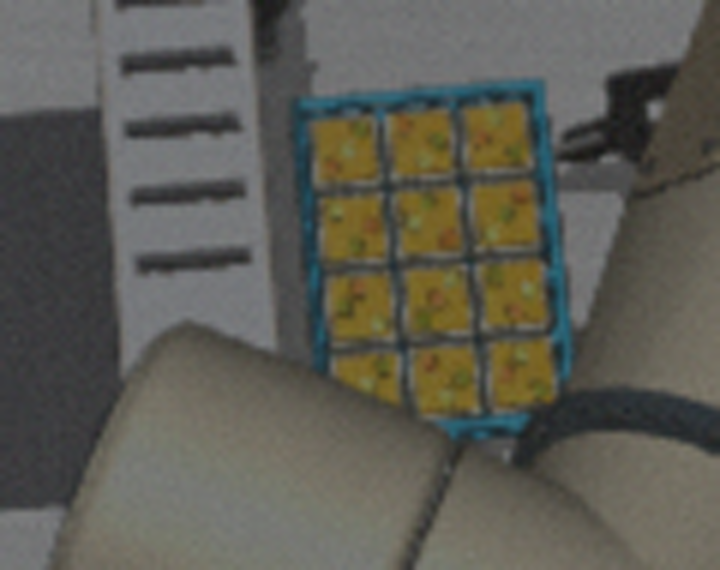

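Run:
```python
from h import *
import go
p=cams.get_image('wrist');t=cams.get_image('top')
S=lambda W:((W-[go.q[0],go.q[1],0])@go.Rs*1000).round(1)
print('rim w',S(ray(p,[(93,318),(473,318)],.05)));print('bot w',S(ray(p,[(120,226),(447,226)],0)))
z=lambda a:np.array(a)/6+[225-.42,185-.42]
print('top',S(ray(t,z([(295,98),(545,80),(572,375),(519,433),(453,437)]),.05)))
```

```text
t 5.9 st [-2.000e-01 -2.266e+02  7.200e+00] F_st [-0.1 -0.2 -0.8] w 85.2 J [-0.35  0.69  0.27 -0.57 -1.52  0.63]
tool z st [-0.     0.617 -0.787] tool y st [-1.    -0.001  0.   ]
rim w [[  79.1 -246.9   50. ]
 [ -82.3 -246.7   50. ]]
bot w [[  84.2 -239.4    0. ]
 [ -88.6 -239.3    0. ]]
top [[  83.4 -118.3   50. ]
 [  81.4 -241.3   50. ]
 [ -65.1 -238.8   50. ]
 [ -90.6 -210.5   50. ]
 [ -89.6 -178.8   50. ]]
```

```bash
python3 - <<'E'
from h import *
import go
p=cams.get_image('wrist');W=p['world_from_camera']
print('cam tool mm',go.R.T@(W[:3,3]-go.p)*1000,'axis',go.R.T@W[:3,2])
print('cam st',((W[:3,3]-[go.q[0],go.q[1],0])@go.Rs*1000).round(1))
E
python3 go.py 0 -226.6 8 45 |tail -1;python3 go.py 0 -226.6 10 45 |tail -1
```

```text
t 6.0 st [-2.000e-01 -2.268e+02  7.100e+00] F_st [0.3 0.1 0.2] w 85.2 J [-0.35  0.69  0.27 -0.57 -1.52  0.63]
tool z st [-0.     0.616 -0.788] tool y st [-1. -0.  0.]
cam tool mm [ 7.68773092e+01  1.37256637e-03 -1.65306861e+02] axis [-2.97415921e-01 -2.48577795e-04  9.54747981e-01]
cam st [-1.000e-01 -3.892e+02  8.990e+01]
rotvec deg [ 0.02 -6.97  0.01] shift mm [-0.9 -0.2 -0.5]
rotvec deg [ 0.02 -6.97  0.01] shift mm [-2.1 -0.2 -2.1]
```

```bash
python3 -m inch '0 -3.5 0 0 0 0 0;0 -7 0 -1 0 -0.5 0;0 -7 0 -1 0 -0.5 0' | head -3; python3 go.py -0 -100 8 45
```

```text
time_s: 6.35
eef_pos: [0.5432, -0.1144, 0.0065]
tcp_rot: [3.138, 0.788, -1.431]
t 6.35 st [  -1.  -227.4    6.5] F_st [ 0.4 -1.1 -0.8] w 85.7 J [-0.41  0.76  0.34 -0.65 -1.63  0.67]
tool z st [-0.001  0.709 -0.705] tool y st [-1.     0.002  0.003]
world tgt [0.526 0.012 0.008]
rotvec deg [ 0.04  0.15 -0.17] shift mm [-90.9  -0.8  89.3]
```

```bash
python3 -m inch '0 0 0 -3 0 3 0;0 0 0 -9 0 9 0;0 0 0 -15 0 15 0;0 0 0 -21 0 21 0;0 0 0 -27 0 27 0;0 0 0 -33 0 33 0;0 0 0 -39 0 39 0;0 0 0 -45 0 45 0;0 0 0 -51 0 51 0;0 0 0 -57 0 56.5 0;0 0 0 -63 0 62 0;0 0 0 -67 0 66 0' ; python3 go.py -0 -50 8 45
python3 - <<'E'
from h import *
p=shot('wrist','w8');p=shot('side','s8')
E
```

```text
time_s: 7.55
eef_pos: [0.5301, -0.0196, 0.0088]
tcp_rot: [3.141, 0.786, -1.426]
wrist_force: [-0.2, -2.7, -1.4]
gripper_width: 0.0855
t 7.55 st [  -0.3 -131.7    8.8] F_st [-0.6 -2.6 -1.4] w 85.5 J [-0.28  0.66  0.17 -0.7  -1.5   0.64]
tool z st [-0.001  0.707 -0.707] tool y st [-1.    -0.001  0.   ]
world tgt [0.519 0.061 0.008]
rotvec deg [0.04 0.01 0.02] shift mm [-57.2  -0.4  58.3]
```

View pics/w8.png

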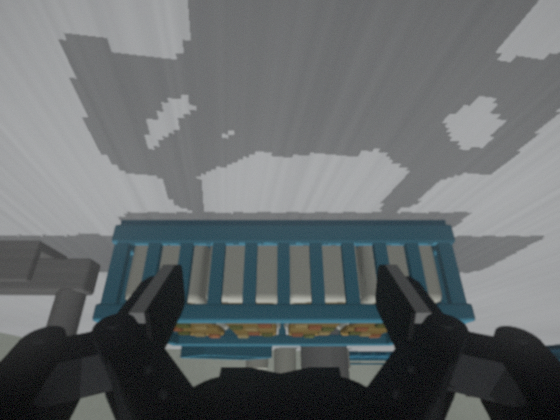

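View pics/s8.png

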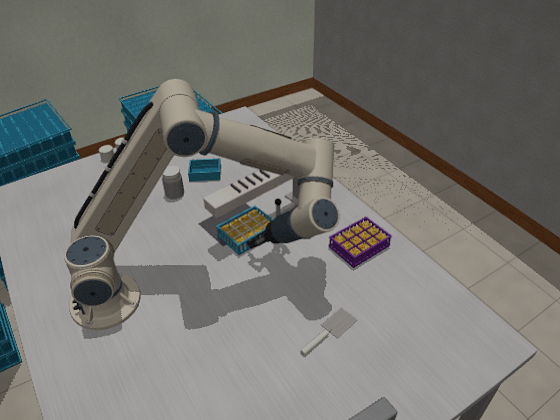

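```bash
python3 -m inch '0 0 0 -3 0 3 0;0 0 0 -8 0 8 0;0 0 0 -13 0 13 0;0 0 0 -18 0 18 0;0 0 0 -23 0 23 0;0 0 0 -28 0 28 0;0 0 0 -33 0 33 0;0 0 0 -38 0 38 0;0 0 0 -42 0 42 0;0 0 0 -46 0 46 0;0 0 0 -48 0 48.5 0;0 0 0 -48 0 48.5 0'
cat > wm.py <<'E'
from h import *
import go,sys
p=shot('wrist',sys.argv[-1])
S=lambda W:((W-[go.q[0],go.q[1],0])@go.Rs*1000).round(1)
hs=cv2.cvtColor(p['image'],cv2.COLOR_RGB2HSV);b=(hs[...,1]>110)&(hs[...,0]>85)&(hs[...,0]<115)
b[:150]=0
e=[]
for c in list(range(135,440,10)): 
    r=np.where(b[:,c])[0]
    if len(r): e.append((c,r[0]-.5))
e=np.array(e);f=np.polyfit(e[:,0],e[:,1],1);rr=[(c,np.polyval(f,c)) for c in (130,430)]
print('bottom edge row/slope',f,S(ray(p,rr,0)))
row=int(np.polyval(f,280))+9;cc=np.where(b[row])[0];print('base ends',row,cc[0],cc[-1],S(ray(p,[(cc[0]-.5,row-9),(cc[-1]+.5,row-9)],0)))
E
python3 wm.py w9
```

```text
time_s: 8.85
eef_pos: [0.5205, 0.0476, 0.0088]
tcp_rot: [-3.141, 0.786, -1.425]
wrist_force: [-0.0, -1.6, 1.6]
gripper_width: 0.0852
t 8.85 st [ -0.1 -63.9   8.8] F_st [-0.3 -1.6  1.6] w 85.2 J [-0.19  0.61  0.08 -0.74 -1.41  0.6 ]
tool z st [-0.     0.707 -0.707] tool y st [-1.    -0.001 -0.001]
bottom edge row/slope [-6.97580645e-03  2.24359073e+02] [[ 77.9 -78.6   0. ]
 [-77.2 -81.4   0. ]]
base ends 231 121 450 [[ 82.1 -80.4   0. ]
 [-88.1 -80.6   0. ]]
```

View pics/w9.png

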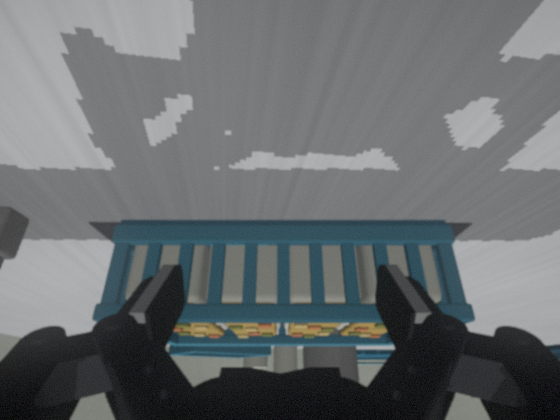

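```bash
python3 -m inch '0 0 0 -3 0 3 0;0 0 0 -6.5 0 6.5 0;0 0 0 -10 0 10 0;0 0 0 -12 0 12 0;0 0 0 -13 0 13 0;0 0 0 -13 0 13 0' ; python3 wm.py w10
```

```text
time_s: 9.5
eef_pos: [0.5179, 0.0654, 0.0085]
tcp_rot: [-3.141, 0.785, -1.426]
wrist_force: [0.9, -2.8, 2.4]
gripper_width: 0.0852
t 9.5 st [ -0.1 -45.9   8.5] F_st [ 0.5 -2.9  2.4] w 85.2 J [-0.16  0.6   0.06 -0.76 -1.39  0.59]
tool z st [-0.     0.707 -0.707] tool y st [-1.    -0.001 -0.   ]
bottom edge row/slope [-4.03225806e-04  2.22550403e+02] [[ 77.1 -62.4   0. ]
 [-77.5 -62.6   0. ]]
base ends 231 125 447 [[ 79.7 -63.    0. ]
 [-86.3 -63.1   0. ]]
```

View pics/w10.png

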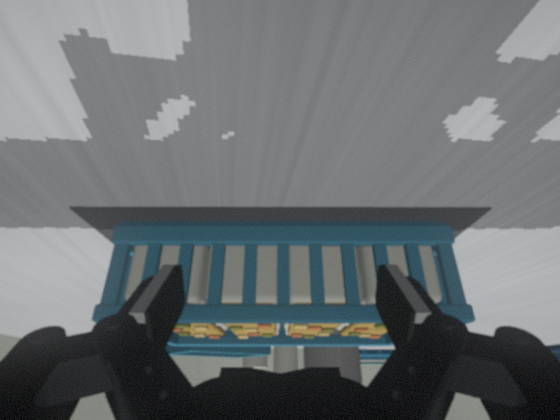

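```bash
python3 -m inch '0 0 0 4 0 -4 0;0 0 0 12 0 -12 0;0 0 0 28 0 -28 0;0 0 0 48 0 -48 0;0 0 0 70 0 -70 0;0 0 0 90 0 -90 0;0 0 0 105 0 -105 0;0 0 0 105 0 -120 0;0 0 0 100 0 -125 0;0 0 0 100 0 -125 0'
python3 - <<'E'
from h import *
import go
S=lambda W:((W-[go.q[0],go.q[1],0])@go.Rs*1000).round(1)
p=shot('wrist','w11');t=shot('top','t11');s=shot('side','s11')
cv2.imwrite('pics/s11z.png',cv2.resize(s['image'][160:280,180:340,::-1],None,fx=5,fy=5,interpolation=cv2.INTER_CUBIC))
cv2.imwrite('pics/t11z.png',cv2.resize(t['image'][100:280,200:350,::-1],None,fx=3.3,fy=3.3,interpolation=cv2.INTER_CUBIC))
E
```

```text
time_s: 10.55
eef_pos: [0.5413, -0.0926, 0.0269]
tcp_rot: [-3.139, 0.785, -1.425]
wrist_force: [-0.4, 0.3, 0.8]
gripper_width: 0.0852
t 10.55 st [   0.3 -205.5   26.9] F_st [-0.3  0.3  0.8] w 85.2 J [-0.38  0.71  0.31 -0.66 -1.62  0.65]
tool z st [ 0.001  0.707 -0.708] tool y st [-1.     0.    -0.002]
```

View pics/w11.png

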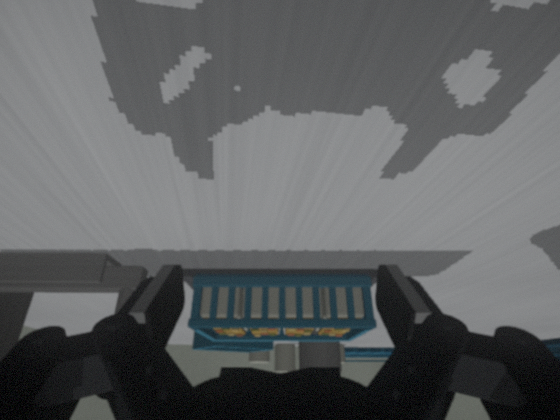

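View pics/s11z.png

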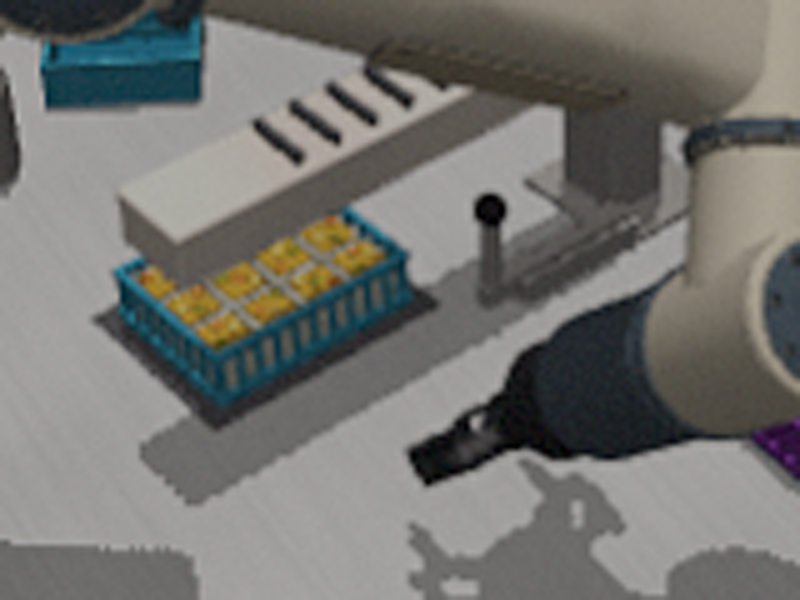

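View pics/t11z.png

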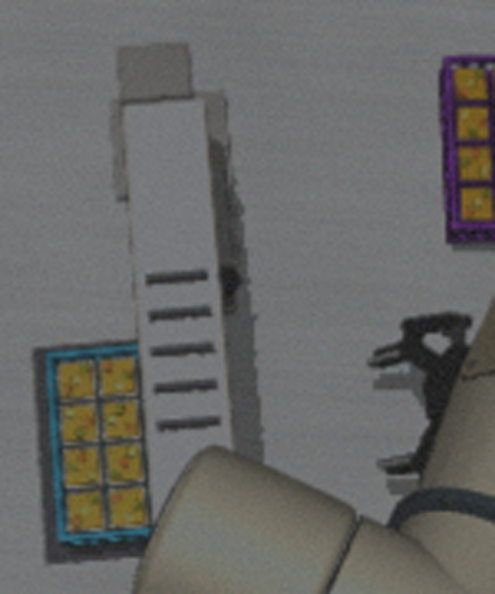

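```bash
python3 - <<'E'
from h import *
import go
S=lambda W:((W-[go.q[0],go.q[1],0])@go.Rs*1000).round(1)
s=cams.get_image('side');t=cams.get_image('top')
print('ball',S(ray(s,[(277.4,201.6)],.0925)),'post base',S(ray(s,[(277.6,219.2)],.028)))
z=lambda a:np.array(a)/3.3+[200-.35,100-.35]
print('ball top',S(ray(t,z([(231,284)]),.0925)))
print('tray rim top',S(ray(t,z([(45,352),(62,545)]),.05)),'plate',S(ray(t,z([(35,348),(47,563)]),0)))
E
python3 go.py 120 -160 38 45
```

```text
t 10.7 st [  -0.3 -204.3   26.1] F_st [ 0.8 -0.1 -0.2] w 85.6 J [-0.38  0.71  0.31 -0.66 -1.62  0.65]
tool z st [-0.001  0.707 -0.707] tool y st [-1.    -0.001  0.   ]
ball [[ 119.2 -107.2   92.5]] post base [[ 107.2 -120.9   28. ]]
ball top [[ 119.  -109.9   92.5]]
tray rim top [[ 83.2  60.1  50. ]
 [-90.   56.6  50. ]] plate [[ 99.7  74.4   0. ]
 [-99.   76.4   0. ]]
t 10.8 st [  -0.3 -204.4   26. ] F_st [ 0.3  0.3 -0.7] w 85.7 J [-0.38  0.71  0.31 -0.66 -1.62  0.65]
tool z st [-0.001  0.707 -0.707] tool y st [-1.    -0.001  0.   ]
world tgt [ 0.653 -0.03   0.038]
rotvec deg [0.06 0.02 0.04] shift mm [ -39.7 -120.3   22.8]
```

```bash
python3 -m inch '0 0 0 -8 -30 -8 110;0 0 0 -8 -60 -8 110;0 0 0 -8 -95 -8 110;0 0 0 -8 -121 -8 110;0 0 0 -8 -121 -8 110;0 0 0 -8 -121 -8 110;0 0 0 -8 -121 -8 110' 20; python3 go.py 121 -91.5 39 45
python3 - <<'E'
from h import *
p=shot('wrist','w12');s=shot('side','s12')
cv2.imwrite('pics/s12z.png',cv2.resize(s['image'][150:270,220:380,::-1],None,fx=5,fy=5,interpolation=cv2.INTER_CUBIC))
E
```

```text
time_s: 11.5
eef_pos: [0.6598, -0.0749, 0.0375]
tcp_rot: [3.141, 0.785, -1.427]
wrist_force: [0.2, 0.1, -0.2]
gripper_width: 0.0488
t 11.5 st [ 120.1 -205.1   37.5] F_st [ 0.2  0.  -0.2] w 48.8 J [-0.31  0.87  0.67 -0.7  -1.74  0.46]
tool z st [-0.001  0.707 -0.707] tool y st [-1.    -0.     0.001]
world tgt [0.644 0.038 0.039]
rotvec deg [ 0.05 -0.01 -0.01] shift mm [-81.4  -0.9  79.2]
```

View pics/w12.png

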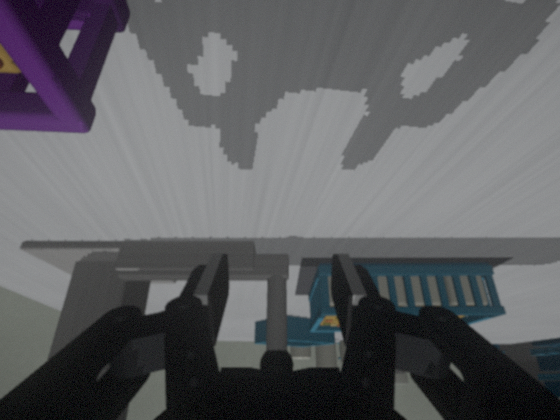

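View pics/s12z.png

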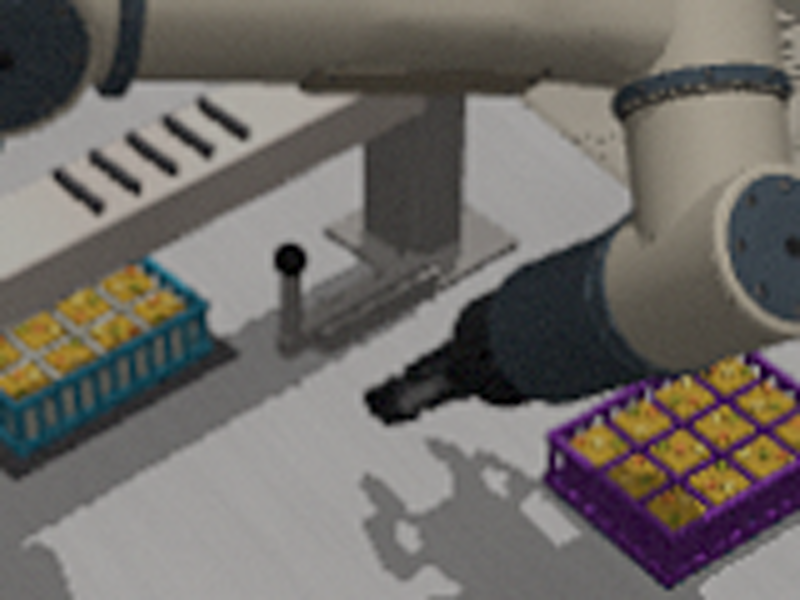

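```bash
python3 -m inch '0 0 0 -15 0 14.5 110;0 0 0 -32 0 31 110;0 0 0 -48 0 47 110;0 0 0 -60 0 58.5 110;0 0 0 -70 0 68 110;0 0 0 -77 0 75 110;0 0 0 -81.4 0 79.2 110;0 0 0 -81.4 0 79.2 110'; python3 go.py
python3 - <<'E'
from h import *
p=shot('wrist','w13');s=shot('side','s13')
cv2.imwrite('pics/s13z.png',cv2.resize(s['image'][150:270,220:380,::-1],None,fx=5,fy=5,interpolation=cv2.INTER_CUBIC))
E
```

```text
time_s: 12.4
eef_pos: [0.6441, 0.038, 0.0392]
tcp_rot: [-3.141, 0.785, -1.425]
wrist_force: [-0.3, -0.5, 0.2]
gripper_width: 0.0482
t 12.4 st [120.8 -91.1  39.2] F_st [-0.4 -0.4  0.2] w 48.2 J [-0.17  0.76  0.47 -0.74 -1.58  0.42]
tool z st [-0.     0.707 -0.707] tool y st [-1.    -0.001 -0.   ]
```

View pics/w13.png

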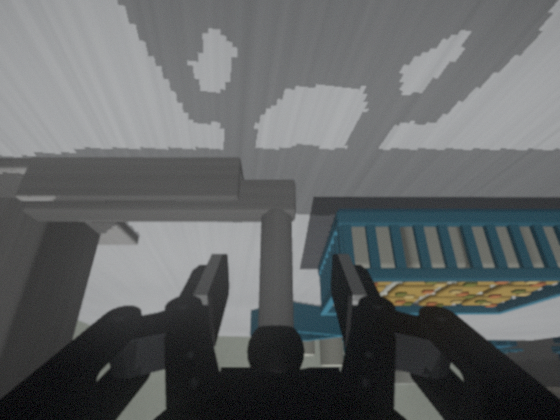

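View pics/s13z.png

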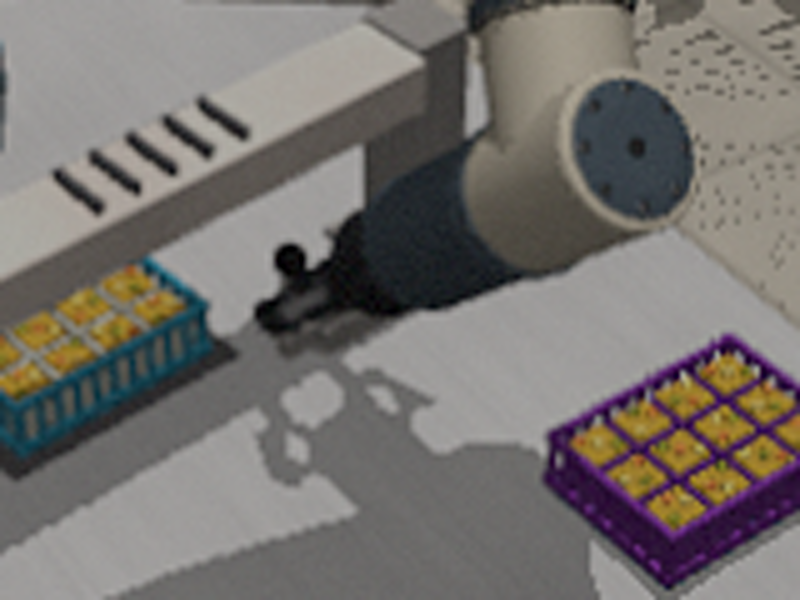

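```bash
python3 -m inch '0 0 0 0 6 0 110;0 0 0 0 13 0 110;0 0 0 0 21 0 110;0 0 0 0 29 0 110;0 0 0 0 37 0 110;0 0 0 0 45 0 110;0 0 0 0 53 0 110;0 0 0 0 61 0 110;0 0 0 0 69 0 110;0 0 0 0 77 0 110;0 0 0 0 84 0 110;0 0 0 0 90 0 110'; python3 go.py
python3 - <<'E'
from h import *
p=shot('wrist','w14')
E
```

```text
time_s: 13.7
eef_pos: [0.5546, 0.0245, 0.0392]
tcp_rot: [-3.141, 0.785, -1.426]
wrist_force: [2.6, -0.3, -0.3]
gripper_width: 0.0484
t 13.7 st [ 30.3 -91.7  39.2] F_st [ 2.5 -0.6 -0.3] w 48.4 J [-0.21  0.63  0.21 -0.73 -1.51  0.54]
tool z st [ 0.     0.707 -0.707] tool y st [-1. -0. -0.]
```

View pics/w14.png

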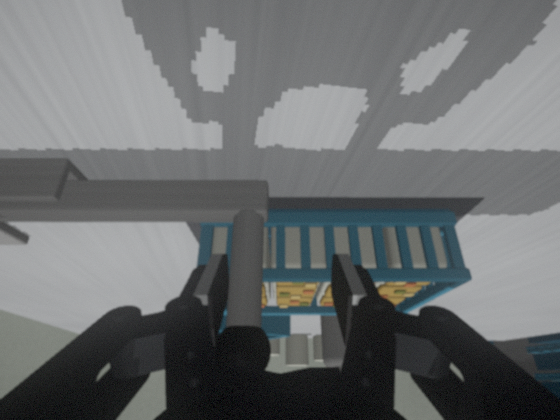

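Bolt is moving with the finger (2.5 N). Now small steps until the end stop shows in the force.

```bash
python3 -m inch '0 0 0 0 2 0 110;0 0 0 0 4 0 110;0 0 0 0 6 0 110;0 0 0 0 8 0 110;0 0 0 0 9 0 110;0 0 0 0 9 0 110'; python3 go.py|head -1
```

```text
time_s: 14.35
eef_pos: [0.5461, 0.0234, 0.0392]
tcp_rot: [-3.141, 0.785, -1.425]
wrist_force: [1.5, -0.1, 1.2]
gripper_width: 0.0486
t 14.35 st [ 21.7 -91.5  39.2] F_st [ 1.5 -0.3  1.2] w 48.6 J [-0.22  0.62  0.19 -0.73 -1.5   0.55]
```

```bash
python3 -m inch '0 0 0 0 1 0 110;0 0 0 0 2 0 110;0 0 0 0 2 0 110'; python3 go.py|head -1
```

```text
time_s: 14.65
eef_pos: [0.5441, 0.0231, 0.0391]
tcp_rot: [-3.141, 0.785, -1.426]
wrist_force: [1.4, -0.8, 0.6]
gripper_width: 0.0488
t 14.65 st [ 19.8 -91.5  39.1] F_st [ 1.3 -1.   0.6] w 48.8 J [-0.22  0.62  0.19 -0.73 -1.5   0.55]
```

```bash
python3 -m inch '0 0 0 0 1 0 110;0 0 0 0 2 0 110;0 0 0 0 2 0 110'; python3 go.py|head -1
```

```text
time_s: 14.95
eef_pos: [0.5425, 0.0229, 0.0391]
tcp_rot: [-3.14, 0.785, -1.425]
wrist_force: [3.2, 0.2, 2.2]
gripper_width: 0.0488
t 14.95 st [ 18.1 -91.5  39.1] F_st [ 3.1 -0.3  2.2] w 48.8 J [-0.22  0.62  0.18 -0.73 -1.5   0.55]
```

```bash
python3 -m inch '0 0 0 0 1 0 110;0 0 0 0 1.5 0 110;0 0 0 0 1.5 0 110'; python3 go.py|head -1
```

```text
time_s: 15.25
eef_pos: [0.5424, 0.0228, 0.0391]
tcp_rot: [-3.137, 0.785, -1.424]
wrist_force: [6.3, 3.1, -0.6]
gripper_width: 0.0487
t 15.25 st [ 18.  -91.5  39.1] F_st [ 6.7  2.1 -0.6] w 48.7 J [-0.22  0.61  0.18 -0.73 -1.5   0.56]
```

```bash
python3 -m inch '0 0 0 0 1 0 110;0 0 0 0 2 0 110;0 0 0 0 2 0 110'; python3 go.py|head -1;python3 - <<'E'
from h import *
p=shot('wrist','w15')
E
```

```text
time_s: 15.55
eef_pos: [0.5423, 0.0228, 0.0391]
tcp_rot: [-3.133, 0.784, -1.423]
wrist_force: [11.5, 3.4, -1.8]
gripper_width: 0.0489
t 15.55 st [ 17.9 -91.6  39.1] F_st [11.9  1.7 -1.8] w 48.9 J [-0.22  0.61  0.17 -0.73 -1.49  0.56]
```

View pics/w15.png

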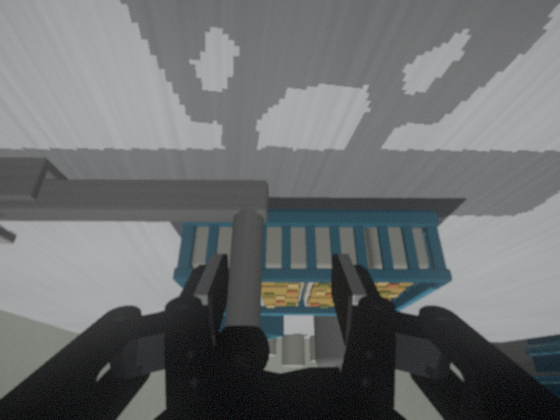

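```bash
python3 -m inch '0 0 0 0 -6 0 110;0 0 0 0 -14 0 110;0 0 0 0 -20 0 110;0 0 0 0 -20 0 110;0 0 0 6 -20 -6 110;0 0 0 20 -20 -20 110;0 0 0 40 -20 -40 110;0 0 0 65 -20 -65 110;0 0 0 85 -20 -90 110;0 0 0 80 -20 -120 110;0 0 0 60 -20 -140 110;0 0 0 60 -20 -140 110'; python3 go.py|head -1;python3 - <<'E'
from h import *
p=shot('wrist','w16');s=shot('side','s16');t=shot('top','t16')
cv2.imwrite('pics/s16z.png',cv2.resize(s['image'][150:270,180:340,::-1],None,fx=5,fy=5,interpolation=cv2.INTER_CUBIC))
E
```

```text
time_s: 16.8
eef_pos: [0.5804, -0.1187, 0.0992]
tcp_rot: [-3.133, 0.78, -1.422]
wrist_force: [0.4, -0.3, -0.1]
gripper_width: 0.0486
t 16.8 st [  35.2 -237.1   99.2] F_st [ 0.3 -0.3 -0.1] w 48.6 J [-0.39  0.72  0.53 -0.67 -1.79  0.53]
```

View pics/s16z.png

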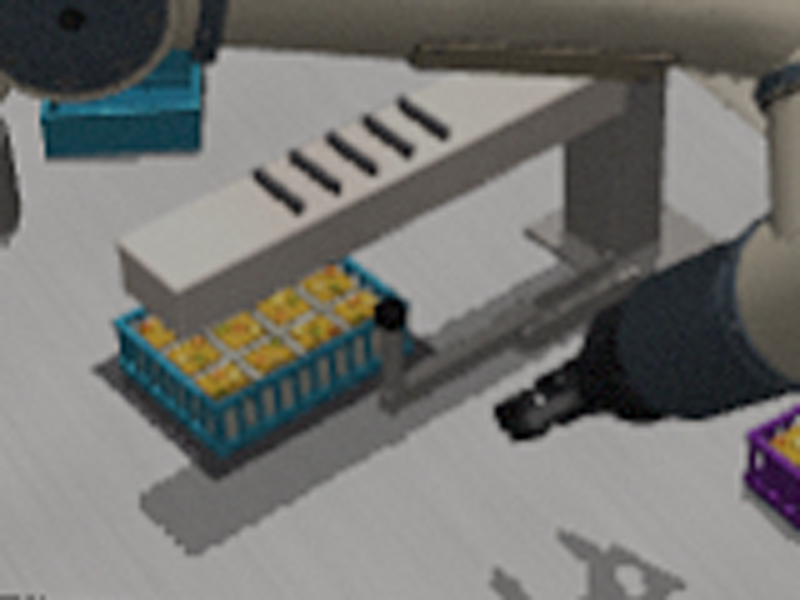

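View pics/t16.png

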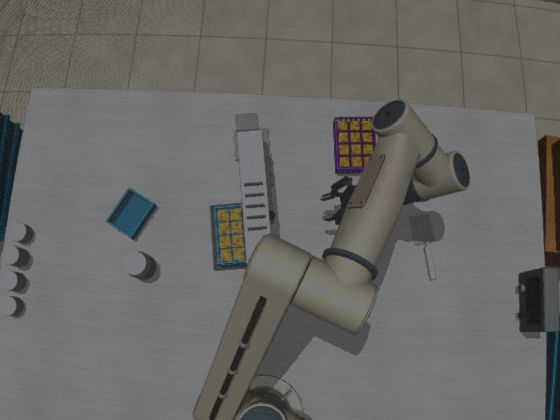

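View pics/w16.png

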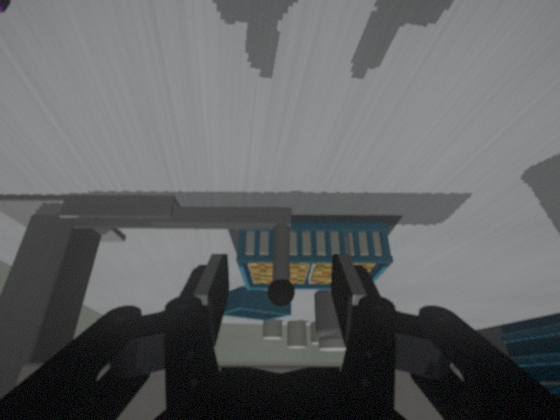

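Run:
```python
from h import *
import go
S=lambda W:((W-[go.q[0],go.q[1],0])@go.Rs*1000).round(1)
s=cams.get_image('side')
print('ball',S(ray(s,[(257.6,212.2)],.0925)))
print('tray rim',S(ray(s,np.array([(214,441),(118,326)])/5+[179.6,149.6],.05)))
from cell import order
print(order.close_job())
```

```text
t 16.95 st [  33.8 -234.    95.3] F_st [-0.3  0.4 -0.5] w 48.7 J [-0.39  0.72  0.53 -0.67 -1.79  0.53]
tool z st [ 0.     0.707 -0.707] tool y st [-1.  0.  0.]
ball [[  32.6 -106.3   92.5]]
tray rim [[-106.7  -91.4   50. ]
 [ -89.3   48.8   50. ]]
the job is handed in; nothing more can be done
None
```

I pushed the blue filled tray flat along the table onto the dark plate, then slid the stop bolt home behind it by its post. I backed the arm clear and handed the job in at about 17 s, with no verdict reported.

**Tray:** it lies at about station (-3, 0) mm, square to the plate to within about half a degree. Its near side is at y ≈ -62.5 mm, against the plate edge at -77.5 mm. Dark plate showed around it in the wrist, side and top pictures.

**Bolt:** the post stopped moving, and the push force climbed from about 2 N to 12 N over the last steps, so it was against its end stop. The side camera put the ball at station (33, -106) mm; fully home is (35, -105).

**Bystanders:** the empty tray, jar, scraper and purple tray look unmoved in the last top picture.

**A check that disagreed:** a last rough reading of the tray's rim from a blurry side picture put one corner at about (-107, -91) mm. I took it for a badly picked pixel, because that corner did not fit the known tray size. I handed in without re-measuring it, relying on the wrist view, the top-camera rim points and the plate showing behind the tray.

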